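# Load three cells and hold the discharge key

### The job

The spent-battery discharge tray must hold exactly three cells for a run: one stands in it already, so stand two more of the loose cells upright inside it and leave the remaining one where it is. Then take the red key from its stand, push it fully home into the key switch past the sticky pins, only then turn it a quarter clockwise (seen from above) to its stop, and finish while still gripping the key and holding it turned against the spring. Do not disturb the other things on the bench.

Things in the scene. Friction and masses are not known exactly. Their poses are not given: they have to be found in the camera images.
- tray: fixed shallow red metal tray, outside 85 x 250 mm and 22 mm high, walls and floor 5 mm thick (inner floor 75 x 240 mm, 5 mm above the table), grey lining with an aluminium strip; origin: centre of its underside on the table, z up, its long side along its y
- cell_a: spent D-size battery cell, an upright black cylinder 33 mm in diameter with a copper-coloured upper quarter and a small steel nub on top, 61 mm tall overall, about 140 g; origin: centre of its underside, z up; this one stands in the tray at the start
- cell_b: spent D-size battery cell, an upright black cylinder 33 mm in diameter with a copper-coloured upper quarter and a small steel nub on top, 61 mm tall overall, about 140 g; origin: centre of its underside, z up; stands loose on the table at the start
- cell_c: spent D-size battery cell, an upright black cylinder 33 mm in diameter with a copper-coloured upper quarter and a small steel nub on top, 61 mm tall overall, about 140 g; origin: centre of its underside, z up; stands loose on the table at the start
- cell_d: spent D-size battery cell, an upright black cylinder 33 mm in diameter with a copper-coloured upper quarter and a small steel nub on top, 61 mm tall overall, about 140 g; origin: centre of its underside, z up; stands loose on the table at the start
- key_stand: fixed grey block 60 x 50 x 30 mm with a loose upright slot in its top in which the key stands; origin: centre of its underside; slot long side along its x
- key: upright key, 70 mm tall, 40 g: steel blade 26 mm long (12 mm along x, 5 along y; lowest 5 mm only 9 x 3), dark shoulder 18 x 10 x 8 mm, red bow 36 mm along x, 10 thick along y, 36 high, to be pinched across its thickness from above. Origin: blade tip, z up. Starts with its shoulder on the stand's top; draw it straight up. Fits the switch either way round (yaw or yaw + 180 degrees)
- key_bow (a point): point at the middle of the key's red bow, 52 mm above the blade tip
- key_shoulder (a point): point on the key's axis at the underside of its shoulder, 26 mm above the blade tip; meets the lock face when the key is fully home
- switch_box: fixed yellow box 110 x 110 mm, 30 mm high, with the key switch rising from its middle: a black collar of 49 mm diameter, its top 58 mm above the table, around the turning steel ring (35 mm) and brass core with the slot. Two sprung sticky pins in the slot, 11 and 19 mm deep, take a push of some 2 to 12 N to pass: if the key catches, ease back, rock slightly, push again. Origin: centre of its underside
- lock_face (a point): centre of the upper face of the key switch's rotor, 60 mm above the table; z up, red index mark on its x side; the frame turns with the rotor. The upright slot is 13.5 mm along x by 6.5 mm along y and 30 mm deep, with a 1.5 mm chamfer; the key goes in until its shoulder rests on this face
- lock (a joint): angle of the key switch's rotor in rad: 0 at rest (slot as found), growing as it turns clockwise seen from above, stop at 1.5 (a quarter). A spring turns it back (about 0.1 N m at the stop). The key has some 0.25 rad of play in the slot, so the hand must turn a little farther than the rotor
- tin_can: bystander: steel can, 66 mm diameter, 100 mm tall
- block_battery: bystander: blue block battery, 27 x 18 x 48 mm, standing
- screwdriver: bystander: screwdriver lying on the table

How it is judged:
On the way, in this order (a step that is already met when the one before it is completed fails the run):
1. exactly three cells stand upright in the tray, let go, the fourth left where it was, the key not yet in the switch (x of cell_a in the frame of tray between -0.032 and 0.032 m and y of cell_a in the frame of tray between -0.115 and 0.115 m and z of cell_a in the frame of tray below 0.01 m and angle between cell_a's own z axis and vertical below 0.12 rad and contact force between the fingers and cell_a below 0.1 N and linear speed of cell_a below 0.03 m/s and ((x of cell_c in the frame of tray between -0.032 and 0.032 m and y of cell_c in the frame of tray between -0.115 and 0.115 m and z of each of cell_c, cell_d in the frame of tray below 0.01 m and angle between each of cell_c, cell_d, cell_b's own z axis and vertical below 0.12 rad and contact force between the fingers and cell_c below 0.1 N and linear speed of each of cell_c, cell_d below 0.03 m/s and x of cell_d in the frame of tray between -0.032 and 0.032 m and y of cell_d in the frame of tray between -0.115 and 0.115 m and contact force between the fingers and cell_d below 0.1 N and distance of cell_b from where it was at the start of the episode below 0.03 m) or (x of cell_b in the frame of tray between -0.032 and 0.032 m and y of cell_b in the frame of tray between -0.115 and 0.115 m and z of each of cell_b, cell_d in the frame of tray below 0.01 m and angle between each of cell_b, cell_d, cell_c's own z axis and vertical below 0.12 rad and contact force between the fingers and cell_b below 0.1 N and linear speed of each of cell_b, cell_d below 0.03 m/s and x of cell_d in the frame of tray between -0.032 and 0.032 m and y of cell_d in the frame of tray between -0.115 and 0.115 m and contact force between the fingers and cell_d below 0.1 N and distance of cell_c from where it was at the start of the episode below 0.03 m) or (x of cell_b in the frame of tray between -0.032 and 0.032 m and y of cell_b in the frame of tray between -0.115 and 0.115 m and z of each of cell_b, cell_c in the frame of tray below 0.01 m and angle between each of cell_b, cell_c, cell_d's own z axis and vertical below 0.12 rad and contact force between the fingers and cell_b below 0.1 N and linear speed of each of cell_b, cell_c below 0.03 m/s and x of cell_c in the frame of tray between -0.032 and 0.032 m and y of cell_c in the frame of tray between -0.115 and 0.115 m and contact force between the fingers and cell_c below 0.1 N and distance of cell_d from where it was at the start of the episode below 0.03 m)) and distance between key_shoulder and lock_face above 0.05 m), for 0.2 s.
2. key fully home in the switch, not yet turned (z of key_shoulder in the frame of lock_face below 0.003 m and horizontal distance between key_shoulder and lock_face below 0.004 m and angle between key's own z axis and vertical below 0.12 rad and angle between the x axis of key and the x axis of lock_face, either way round below 0.4 rad and value of joint lock below 0.3 rad), for 0.1 s.
3. key turned a quarter (z of key_shoulder in the frame of lock_face below 0.003 m and horizontal distance between key_shoulder and lock_face below 0.004 m and angle between key's own z axis and vertical below 0.12 rad and angle between the x axis of key and the x axis of lock_face, either way round below 0.4 rad and value of joint lock above 1.3 rad), for 0.1 s.
At the end, for the whole second after the job is handed in: three cells upright (0.12 rad) on the tray floor, let go; the fourth within 30 mm of its start, upright; key shoulder within 3 mm of the lock face, 4 mm of its axis, upright (0.12 rad), along the slot (0.4 rad); rotor held beyond 1.3 rad; fingers grip the key (over 2 N) (all of step 3 and x of cell_a in the frame of tray between -0.032 and 0.032 m and y of cell_a in the frame of tray between -0.115 and 0.115 m and z of cell_a in the frame of tray below 0.01 m and angle between cell_a's own z axis and vertical below 0.12 rad and contact force between the fingers and cell_a below 0.1 N and linear speed of cell_a below 0.03 m/s and ((x of cell_c in the frame of tray between -0.032 and 0.032 m and y of cell_c in the frame of tray between -0.115 and 0.115 m and z of each of cell_c, cell_d in the frame of tray below 0.01 m and angle between each of cell_c, cell_d, cell_b's own z axis and vertical below 0.12 rad and contact force between the fingers and cell_c below 0.1 N and linear speed of each of cell_c, cell_d below 0.03 m/s and x of cell_d in the frame of tray between -0.032 and 0.032 m and y of cell_d in the frame of tray between -0.115 and 0.115 m and contact force between the fingers and cell_d below 0.1 N and distance of cell_b from where it was at the start of the episode below 0.03 m) or (x of cell_b in the frame of tray between -0.032 and 0.032 m and y of cell_b in the frame of tray between -0.115 and 0.115 m and z of each of cell_b, cell_d in the frame of tray below 0.01 m and angle between each of cell_b, cell_d, cell_c's own z axis and vertical below 0.12 rad and contact force between the fingers and cell_b below 0.1 N and linear speed of each of cell_b, cell_d below 0.03 m/s and x of cell_d in the frame of tray between -0.032 and 0.032 m and y of cell_d in the frame of tray between -0.115 and 0.115 m and contact force between the fingers and cell_d below 0.1 N and distance of cell_c from where it was at the start of the episode below 0.03 m) or (x of cell_b in the frame of tray between -0.032 and 0.032 m and y of cell_b in the frame of tray between -0.115 and 0.115 m and z of each of cell_b, cell_c in the frame of tray below 0.01 m and angle between each of cell_b, cell_c, cell_d's own z axis and vertical below 0.12 rad and contact force between the fingers and cell_b below 0.1 N and linear speed of each of cell_b, cell_c below 0.03 m/s and x of cell_c in the frame of tray between -0.032 and 0.032 m and y of cell_c in the frame of tray between -0.115 and 0.115 m and contact force between the fingers and cell_c below 0.1 N and distance of cell_d from where it was at the start of the episode below 0.03 m)) and contact force between the fingers and key above 2 N); the arm keeps its last pose, push and grip.
It fails at once if a bystander moved more than 30 mm (distance of any of tin_can, block_battery, screwdriver from where it was at the start of the episode above 0.03 m).
It also fails if it takes over 69 s, if anything falls off the work surface, if the arm or the gripper's body presses on something with over 40 N, if the wrist force passes 120 N, or if a joint passes its speed limit or range.

### The arm

A 6-joint arm with a two-finger parallel gripper is mounted at the origin on the work surface. World frame = base frame: x ahead of the robot, y to its left, z up, the work surface at z = 0. Lengths are in m, angles in rad, forces in N, time in s.
With the tool pointing down it reaches from about 0.35 to 0.725 m from the base axis. Payload 4.3 kg.
Tool frame: the origin (TCP) lies midway between the tips of the shut fingers; the grasp point (between the pads) lies 19 mm behind it; z points along the fingers, y is the line along which they close (so a half turn about z gives the same grasp; the last joint's range is limited). The gripper opens to 85 mm and grips with 20 to 120 N. Pads are 22 mm wide; open, the fingers measure 114 mm over their backs; the gripper's body (76 mm by 85 mm) begins 54 mm behind the grasp point. The pads swing forward as they close: fully open they stand 13 mm farther back than shut.
Start: joints at [-1.422, 0.377, 0.081, 1.274, 0, 1.46], TCP at [0.147, -0.556, 0.231] pointing down, gripper open.
Joint ranges: [-2.72, 2.72], [-0.84, 1.66], [-1.02, 1.22], [-1.77, 2.12], [-1.37, 1.28], [-3.14, 3.14]. Speed limits (rad/s): [2.57, 2.57, 3.14, 3.14, 3.14, 3.14].

### API

Orientations are given as a unit quaternion [x, y, z, w].
In Python, from cell import r, fingers, kin, sensors, optics, workorder gives the robot as it stands. Calls block until the motion is done:
- r.move_to(position, orientation): joint-space move of the TCP to a pose.
- r.movel(position, attitude=None, v=0.15, guard=None): straight line of the TCP; attitude=None keeps the orientation; v is the mean speed in m/s. With guard (N) it stops when the force on the tool has changed by that much, and returns True; else False.
- r.move_j(angles): joint-space move.
- fingers.move_gripper(opening, force=None): finger opening in m; force is the grip in N (None keeps the last); returns when the fingers have stopped.
- r.dwell(seconds).
- kin.inverse_kinematics(position, orientation): joint angles nearest the present ones, or None.
- sensors.observe(): the state.
- optics.get_image(name): name is "scene" or "top" or "wrist"; returns a dict with "frame" (420x560x3 uint8, red, green, blue), "camera_matrix" (3x3 intrinsics, pixels), "position" and "orientation" of the camera in the world; the wrist camera has in their place "T_tool_cam" (4x4, takes a point from camera to tool coordinates, whose origin is the TCP and whose axes are the flange's). Camera axes: x right, y down, z forward; pixel columns grow to the right and rows downward; lengths in m; the calibration is good to about 2 mm. A picture is of the moment at which its call begins: read the wrist's pose just before it. There is no depth.
A pose or a line that the arm cannot do raises r.IKError and nothing moves.
- workorder.job_done(): hands the job in; it is judged then, once.
The state is a dict: "time": time; "joints": joint angles; "qd": joint speeds; "effort": joint torques, N m; "ee_pos": TCP position; "tcp_rot": TCP orientation; "ft_force": force on the tool from outside, world axes, zero at the start; "ft_torque": the same for the moment, N m; "grip_width": finger opening in m; "finger_force": force on a finger pad.
Only numpy, scipy, OpenCV 4.12 (cv2) and the standard library are available. Lean on these libraries where they do the work, as an engineer would, in place of code of your own. Each camera call takes 0.05 s, during which the arm holds its last target. There are 200 camera calls.

## Working session

There is one attempt and no reset: what is moved stays moved. The work goes in short steps, each a Python script; the robot and the scene stay as the last script left them, time stands still between calls to the robot, and variables do not carry over. Pictures are saved under pics/ and viewed, at most 10 in all, crops included, and the job is handed in when it is done.

```bash
ls; mkdir -p pics; python3 - <<'E'
from cell import r, fingers, kin, sensors, optics, workorder
import cv2
s=sensors.observe(); print({k:s[k] for k in('time','ee_pos','tcp_rot','grip_width')})
for n in('scene','top','wrist'):
    d=optics.get_image(n); cv2.imwrite(f'pics/{n}0.png',d['frame'][:,:,::-1])
    print(n,{k:(v.tolist() if hasattr(v,'tolist') else v) for k,v in d.items() if k!='frame'})
E
```

```text
pics
{'time': 0.0, 'ee_pos': array([ 0.14705708, -0.55521711,  0.23035873]), 'tcp_rot': array([ 9.91638950e-01,  1.29039448e-01, -3.15205601e-05, -1.00597766e-03]), 'grip_width': 0.08549512482529224}
scene {'camera_matrix': [[444.72445899913, 0.0, 276.7192121416877], [0.0, 444.72445899913, 211.03161795842146], [0.0, 0.0, 1.0]], 'position': [0.8734179233929843, -0.5437317631390283, 1.0578965946748027], 'orientation': [0.9331792352433341, 0.22772976794513905, -0.06759051311133349, -0.2697168705136291]}
top {'camera_matrix': [[416.7404824700835, 0.0, 284.46750844519624], [0.0, 416.7404824700835, 216.50155795706092], [0.0, 0.0, 1.0]], 'position': [0.42201345050449957, -0.0011085438817632735, 1.2777275437169309], 'orientation': [-0.7031808195056543, 0.7076265381048318, -0.04914356004332017, 0.04885005788528849]}
wrist {'camera_matrix': [[372.52015157528155, 0.0, 276.4035896738314], [0.0, 372.52015157528155, 208.81312930130136], [0.0, 0.0, 1.0]], 'T_tool_cam': [[-0.000410748635740632, -0.9531067061059489, -0.3026341653902065, 0.07787560097258171], [0.9999996921877561, -0.00018917224423916636, -0.0007614711128744876, -0.00044468558713517403], [0.00066851323993625, -0.30263438500892564, 0.953106490430276, -0.1431038740128883], [0.0, 0.0, 0.0, 1.0]]}
```

View pics/top0.png

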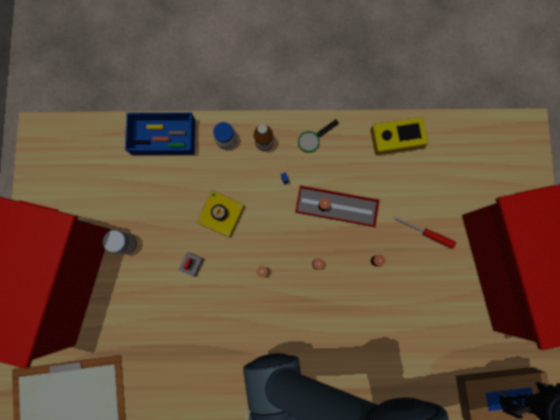

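View pics/scene0.png

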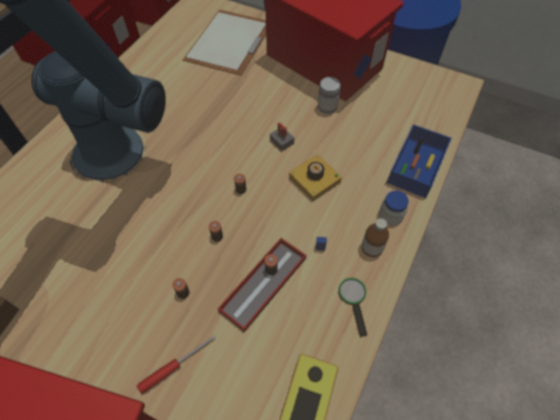

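The top view (up = +x, left = +y) shows three loose cells at about (263,271), (318,264) and (378,260), and cell_a at (325,205) in the tray, which is centred near (338,206). The key stand is at (190,264), the switch at (220,213) and the screwdriver near (430,235). Next I'll measure these by colour.

```bash
cat > h.py <<'E'
from cell import r, fingers, kin, sensors, optics, workorder
import cv2, numpy as np
from scipy.spatial.transform import Rotation as R
def cam(name):
    s=sensors.observe(); d=optics.get_image(name)
    if name=='wrist':
        T=np.eye(4); T[:3,:3]=R.from_quat(s['tcp_rot']).as_matrix(); T[:3,3]=s['ee_pos']; T=T@np.array(d['T_tool_cam'])
    else:
        T=np.eye(4); T[:3,:3]=R.from_quat(d['orientation']).as_matrix(); T[:3,3]=d['position']
    return d['frame'],np.array(d['camera_matrix']),T
def ray(px,K,T,z):
    p=np.atleast_2d(np.array(px,float)); d=np.c_[(p-K[:2,2])/[K[0,0],K[1,1]],np.ones(len(p))]@T[:3,:3].T
    return T[:3,3]+d*((z-T[2,3])/d[:,2])[:,None]
def proj(P,K,T):
    p=(np.atleast_2d(P)-T[:3,3])@T[:3,:3]; return p[:,:2]/p[:,2:]*[K[0,0],K[1,1]]+K[:2,2]
def blobs(m,amin):
    c,_=cv2.findContours(m.astype(np.uint8),cv2.RETR_EXTERNAL,cv2.CHAIN_APPROX_NONE)
    return [x for x in c if cv2.contourArea(x)>=amin]
def down(yaw): # tool z down, tool y (closing line) along world angle yaw
    c,s=np.cos(yaw),np.sin(yaw); y=np.array([c,s,0]); z=np.array([0,0,-1.]); x=np.cross(y,z)
    return R.from_matrix(np.c_[x,y,z]).as_quat()
E
python3 - <<'E'
from h import *
f,K,T=cam('top'); hsv=cv2.cvtColor(f,cv2.COLOR_RGB2HSV).astype(int); H,S,V=[hsv[...,i] for i in range(3)]
for n,m,z,a in(('copper',(H<14)&(S>70)&(S<170)&(V>90),.055,30),('red',((H<6)|(H>172))&(S>150)&(V>50),.022,12),('yellow',(H>20)&(H<34)&(S>150)&(V>90),.03,200)):
    for c in blobs(m,a):
        if cv2.contourArea(c)>6000: continue
        (cx,cy),wh,an=cv2.minAreaRect(c); b=ray(cv2.boxPoints(((cx,cy),wh,an)),K,T,z)
        e=b[1]-b[0],b[2]-b[1]
        print(n,round(cx),round(cy),cv2.contourArea(c),b.mean(0)[:2].round(4),[(round(np.linalg.norm(v),4),round(np.degrees(np.arctan2(v[1],v[0])),1)) for v in e])
print(ray([[263,271],[318,264],[378,260],[325,205]],K,T,.058).round(3))
cv2.imwrite('pics/topz.png',cv2.resize(f[170:290,160:300,::-1],None,fx=5.7,fy=5,interpolation=cv2.INTER_CUBIC))
E
```

```text
copper 262 271 75.5 [0.433  0.0642] [(np.float64(0.0284), np.float64(-26.7)), (np.float64(0.0287), np.float64(-116.7))]
copper 318 263 88.5 [ 0.4551 -0.1006] [(np.float64(0.0321), np.float64(-90.4)), (np.float64(0.029), np.float64(178.9))]
copper 380 260 68.0 [ 0.4627 -0.2788] [(np.float64(0.0263), np.float64(-90.4)), (np.float64(0.0291), np.float64(177.7))]
copper 325 202 67.0 [ 0.6361 -0.1234] [(np.float64(0.0258), np.float64(-27.1)), (np.float64(0.0319), np.float64(-117.5))]
red 187 264 28.5 [0.4567 0.29  ] [(np.float64(0.0316), np.float64(-25.5)), (np.float64(0.0109), np.float64(-116.5))]
red 439 238 184.0 [ 0.5286 -0.469 ] [(np.float64(0.0214), np.float64(-27.6)), (np.float64(0.0969), np.float64(-116.2))]
red 337 206 71.5 [ 0.6296 -0.1634] [(np.float64(0.0823), np.float64(-10.8)), (np.float64(0.2448), np.float64(-100.9))]
yellow 220 213 1237.0 [0.6078 0.1937] [(np.float64(0.1104), np.float64(-22.7)), (np.float64(0.1108), np.float64(-114.5))]
yellow 400 134 1367.5 [ 0.8544 -0.3626] [(np.float64(0.166), np.float64(-81.5)), (np.float64(0.0912), np.float64(-174.8))]
[[ 0.433  0.061  0.058]
 [ 0.452 -0.099  0.058]
 [ 0.463 -0.274  0.058]
 [ 0.626 -0.123  0.058]]
```

View pics/topz.png

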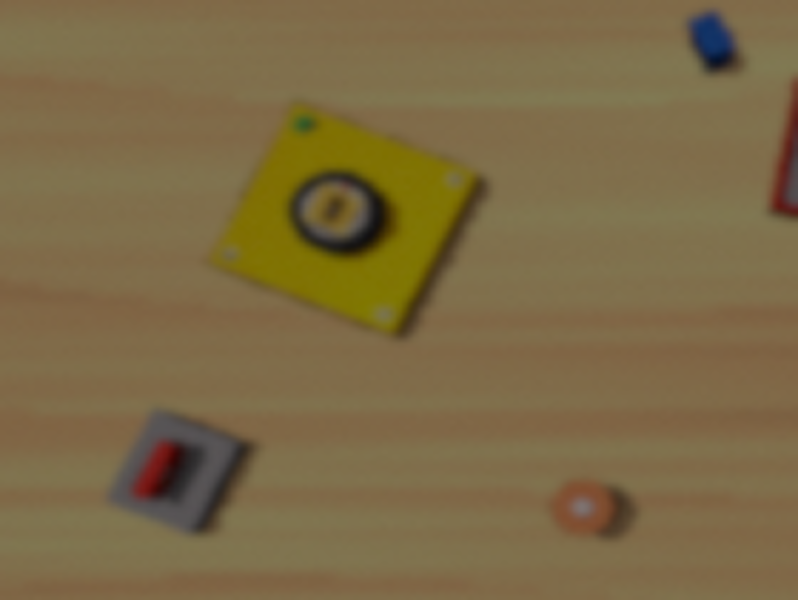

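The close crop shows the red bow lying "/" on its stand at crop pixel (157,470). The switch slot is a dark mark at (335,210), also roughly "/". Every position is within reach and the measured sizes match the ones given. I'll hover over the first cell and check it with the wrist camera.

```bash
cat >> h.py <<'E'
TY=np.radians(-10.9); TC=np.array([.6296,-.1634]); TYAX=np.array([-np.sin(TY),np.cos(TY)])
def copper(f):
    h=cv2.cvtColor(f,cv2.COLOR_RGB2HSV).astype(int); return (h[...,0]<14)&(h[...,1]>70)&(h[...,1]<190)&(h[...,2]>80)
def look_cell(xy):
    f,K,T=cam('wrist'); c=blobs(copper(f),150)
    p=proj([*xy,.057],K,T)[0]
    if not c: return f,p,None
    ctr=[cv2.minEnclosingCircle(x) for x in c]; w=[ray(q[0],K,T,.055)[0] for q in ctr]
    i=int(np.argmin([np.linalg.norm(a[:2]-xy) for a in w])); return f,(p.round(),ctr[i]),w[i][:2]
E
python3 - <<'E'
from h import *
for y in(TY,TY+np.pi):
    for P in([.455,-.1,.2],[.624,-.193,.03],[.612,-.252,.03],[.463,-.277,.03]): 
        q=kin.inverse_kinematics(P,down(y)); print(round(y,2),None if q is None else np.round(q,2))
for d in(-115.5,64.5):
  for P in([.457,.29,.05],[.608,.194,.08]):
    for k in(0,-1.85):
        q=kin.inverse_kinematics(P,down(np.radians(d)+k)); print(d,k,None if q is None else np.round(q,2))
q=kin.inverse_kinematics([.455,-.1,.19],down(TY)); y=TY if q is not None and abs(q[5])<2.5 else TY+np.pi
r.move_to([.455,-.1,.19],down(y)); r.dwell(.2)
f,a,w=look_cell(np.array([.455,-.1])); print(a,w,sensors.observe()['time'])
cv2.imwrite('pics/w1.png',f[:,:,::-1])
E
```

```text
-0.19 [-0.35  0.17 -0.28  1.12  0.    1.41]
-0.19 [-0.4   0.65 -0.01  0.91  0.    1.36]
-0.19 [-0.49  0.67  0.02  0.93  0.    1.27]
-0.19 [-0.66  0.46 -0.36  0.76  0.    1.1 ]
2.95 [-0.35  0.17 -0.28  1.12  0.   -1.73]
2.95 [-0.4   0.65 -0.01  0.91  0.   -1.78]
2.95 [-0.49  0.67  0.02  0.93  0.   -1.87]
2.95 [-0.66  0.46 -0.36  0.76  0.   -2.04]
-115.5 0 [ 0.45  0.44 -0.33  0.81  0.   -2.25]
-115.5 -1.85 [ 0.45  0.44 -0.33  0.81  0.   -0.4 ]
-115.5 0 [ 0.21  0.58  0.01  1.    0.   -2.49]
-115.5 -1.85 [ 0.21  0.58  0.01  1.    0.   -0.64]
64.5 0 [ 0.45  0.44 -0.33  0.81  0.    0.89]
64.5 -1.85 [ 0.45  0.44 -0.33  0.81  0.    2.74]
64.5 0 [0.21 0.58 0.01 1.   0.   0.65]
64.5 -1.85 [0.21 0.58 0.01 1.   0.   2.5 ]
(array([276., 196.]), ((275.765625, 195.44419860839844), 21.560388565063477)) [ 0.45480017 -0.09986236] 2.4417
```

View pics/w1.png

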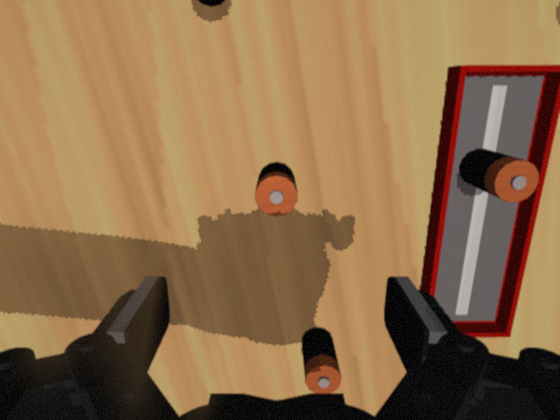

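The wrist view shows the cell's copper top at (276,195), right where I predicted, and the tray on the right with room toward −y. Now pick and place.

```bash
cat >> h.py <<'E'
def pick(xy):
    r.movel([*xy,.09],v=.25); r.movel([*xy,.024],v=.12); fingers.move_gripper(.02,30)
    print('grip',sensors.observe()['grip_width'],sensors.observe()['finger_force']); r.movel([*xy,.125],v=.25)
def place(xy):
    r.movel([*xy,.125],attitude=down(TY),v=.3); r.movel([*xy,.038],v=.2)
    hit=r.movel([*xy,.025],v=.03,guard=4); print('hit',hit,sensors.observe()['ee_pos'])
    fingers.move_gripper(.055); r.movel([*xy,.125],v=.25)
E
python3 - <<'E'
from h import *
pick(np.array([.4548,-.0999])); place(TC-.03*TYAX)
print(sensors.observe()['time'])
c=np.array([.4627,-.277]); r.move_to([*c,.19],down(TY)); fingers.move_gripper(.085); r.dwell(.1)
f,a,w=look_cell(c); print(a,w,sensors.observe()['time'])
cv2.imwrite('pics/w2.png',f[:,:,::-1])
E
```

```text
grip 0.032367344436204065 29.509167820215225
hit True [ 0.62514009 -0.19340282  0.0291825 ]
7.425
(array([276., 197.]), ((278.5, 197.5), 22.102134704589844)) [ 0.4644595  -0.27792452] 8.775
```

View pics/w2.png

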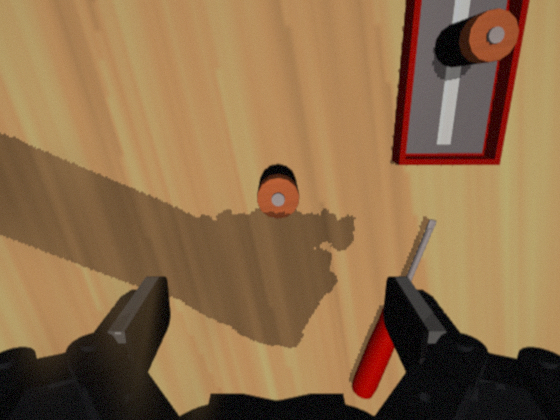

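The wrist view shows the first cell upright in the tray (top at (490,37)), the next cell at (278,198), and the screwdriver clear of the fingers. I'll place the second cell and then look at the key.

```bash
python3 - <<'E'
from h import *
pick(np.array([.4645,-.2779])); place(TC-.088*TYAX)
f,a,w=look_cell(TC-.088*TYAX); print(w, sensors.observe()['time'])
y=np.radians(64.5)
r.move_to([.457,.287,.2],down(y)); fingers.move_gripper(.04); r.dwell(.1)
f,K,T=cam('wrist'); cv2.imwrite('pics/w3.png',f[:,:,::-1]); print(sensors.observe()['ee_pos'])
np.savez('w3.npz',f=f,K=K,T=T)
h=cv2.cvtColor(f,cv2.COLOR_RGB2HSV).astype(int)
for c in blobs(((h[...,0]<8)|(h[...,0]>172))&(h[...,1]>150)&(h[...,2]>50),80):
    b=cv2.minAreaRect(c); w=ray(cv2.boxPoints(b),K,T,.074); e=w[1]-w[0],w[2]-w[1]
    print(b,w.mean(0),[(np.linalg.norm(v).round(4),np.degrees(np.arctan2(v[1],v[0])).round(1)) for v in e])
ft,Kt,Tt=cam('top'); cv2.imwrite('pics/t2.png',ft[:,:,::-1]); print(sensors.observe()['time'])
E
```

```text
grip 0.031857283019354074 29.90037515759468
hit True [ 0.61432633 -0.25055578  0.02923565]
[ 0.61493397 -0.24853126] 13.6667
[0.45709053 0.2868522  0.19997528]
((268.5, 196.5), (51.0, 13.0), 90.0) [0.45363281 0.2826718  0.074     ] [(np.float64(0.0095), np.float64(64.5)), (np.float64(0.0397), np.float64(-25.6))]
16.2
```

View pics/w3.png

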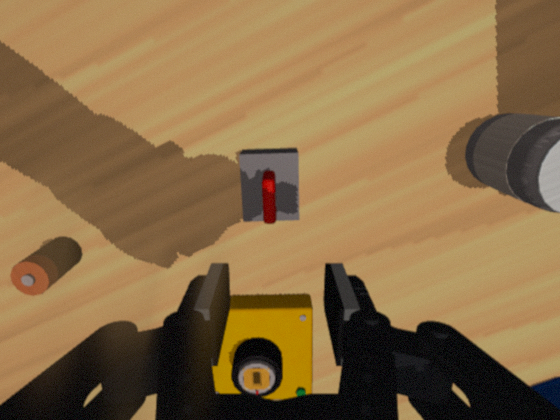

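View pics/t2.png

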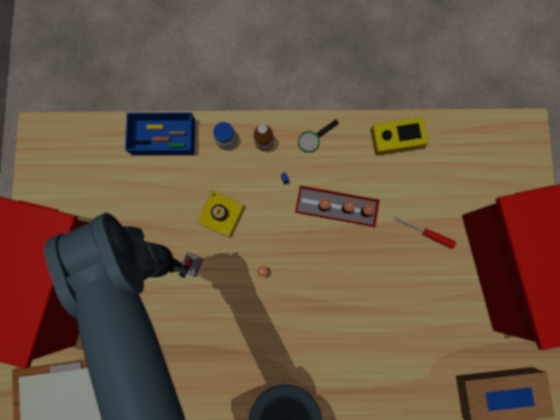

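Three cells now stand upright in the tray, with tops at (325,205), (349,207) and (368,210), and the fourth is untouched at (263,271). In the wrist view the bow spans rows 171–222 at column 268. The switch slot at (257,378) runs parallel to it, with the red index mark below. Next: grasp the key and lift it.

```bash
python3 - <<'E'
from h import *
d=np.load('w3.npz'); y=np.radians(64.5); tx=np.array([-np.sin(y),np.cos(y),0])
far=ray([268.5,222.5],d['K'],d['T'],.073)[0]; c=(far+.018*tx)[:2]
fl=ray([[241,221],[298,220]],d['K'],d['T'],.03); st=(fl.mean(0)+.030*tx)[:2]
print('key',c,'stand',st, 'stand w',np.linalg.norm(fl[1]-fl[0]), 'yaw', np.degrees(np.arctan2(*(fl[1]-fl[0])[1::-1])))
assert np.linalg.norm(c-st)<.008
r.movel([*c,.1],v=.2); r.movel([*c,.040],v=.08)
fingers.move_gripper(.0,80); s=sensors.observe(); print(s['grip_width'],s['finger_force'],s['ft_force'],s['ft_torque'])
r.movel([*c,.11],v=.1); r.dwell(.2); s=sensors.observe(); print(s['grip_width'],s['ft_force'],s['ee_pos'],s['time'])
L=np.array([.6078,.1937])
r.movel([*L,.15],v=.2); r.dwell(.2)
f,K,T=cam('wrist'); np.savez('w4.npz',f=f,K=K,T=T); cv2.imwrite('pics/w4.png',f[:,:,::-1]); print(sensors.observe()['ee_pos'],sensors.observe()['time'])
E
```

```text
key [0.45592027 0.28139373] stand [0.45721235 0.28068707] stand w 0.050755678942766606 yaw 65.5152490990058
0.009079654458932496 77.95690655708313 [-0.22085646 -0.79684521  4.62922459] [-0.01554864  0.0631208  -0.02419289]
0.009128361219748013 [-0.02611396 -0.74274678 -0.3488868 ] [0.45534071 0.28109521 0.10920504] 19.175
[0.60700658 0.1942339  0.14993106] 20.475
```

View pics/w4.png

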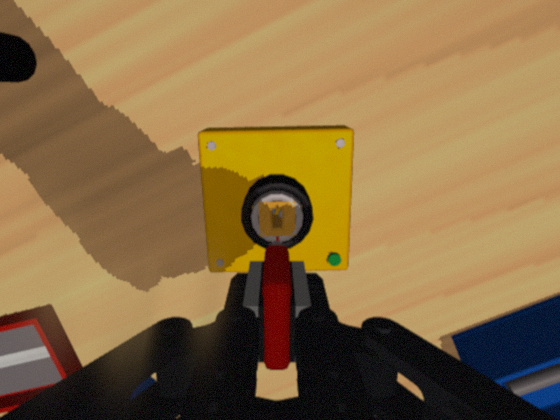

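The key is held (red bow spans rows 245–368 at column 277). The switch sits ahead of it, collar centre around (277,212) with the slot near (278,216), and the box edges look square to the tool. I'll measure the lock centre and the key's offset in the hand numerically.

```bash
python3 - <<'E'
from h import *
d=np.load('w4.npz'); f,K,T=d['f'],d['K'],d['T']; h=cv2.cvtColor(f,cv2.COLOR_RGB2HSV).astype(int)
Rt=R.from_quat(sensors.observe()['tcp_rot']).as_matrix(); p=sensors.observe()['ee_pos']
tool=lambda w:(w-p)@Rt
yaw=np.degrees(np.arctan2(Rt[1,1],Rt[0,1])); print('yaw',yaw)
# box
m=(h[...,0]>20)&(h[...,0]<34)&(h[...,1]>200)&(h[...,2]>50); m[290:]=0
c=max(blobs(m,500),key=cv2.contourArea); hull=cv2.convexHull(c)
ap=cv2.approxPolyDP(hull,6,True)[:,0]; W=ray(ap,K,T,.03); print('box px',ap.tolist()); print(tool(W).round(4).tolist(), 'rect',cv2.minAreaRect((tool(W)[:,:2]*1e4).astype(np.float32)))
# collar: dark hole in yellow, sub-rows
g=h[...,2]; roi=np.zeros_like(m); roi[165:252,235:322]=1
for name,mm,z in(('collar',(g<70)&roi,.058),('brass',(h[...,0]>10)&(h[...,0]<26)&(h[...,1]>110)&(g>70)&(((np.indices(g.shape)-np.array([212,277])[:,None,None])**2).sum(0)<22**2),.06),('ring',(h[...,1]<60)&(g>90)&roi,.06)):
    b=blobs(mm,30)
    if not b: print(name,'none'); continue
    c=max(b,key=cv2.contourArea); t=tool(ray(c[:,0],K,T,z))[:,:2]
    t=tool(ray(c[:,0],K,T,z))[:,:2]; (x,y),rad=cv2.minEnclosingCircle((t*1e3).astype(np.float32)); print(name,cv2.boundingRect(c),'tool mm',round(x,2),round(y,2),round(rad,2))
# key bow
red=((h[...,0]<8)|(h[...,0]>172))&(h[...,1]>150)&(g>30); red[:,:240]=0; red[:,320:]=0
for c in blobs(red,10): print('red',cv2.boundingRect(c),cv2.contourArea(c))
for dx in(-.004,0,.004):
    P=np.array([[.018+dx,0,.002],[-.018+dx,0,-.034],[.018+dx,0,-.034]])
    print(dx,proj(P@Rt.T+p,K,T).round(1).tolist())
cv2.imwrite('pics/w4z.png',cv2.resize(f[165:265,230:330,::-1],None,fx=6,fy=6,interpolation=cv2.INTER_CUBIC))
E
```

```text
yaw 64.55853170667346
box px [[350, 129], [346, 268], [218, 270], [209, 261], [199, 133]]
[[0.0522, 0.0517, 0.1199], [-0.0542, 0.0549, 0.1199], [-0.0559, -0.045, 0.1199], [-0.0482, -0.0516, 0.1199], [0.0495, -0.0532, 0.12]] rect ((-23.244873046875, 3.890380859375), (1062.6907958984375, 1064.6143798828125), 88.5268783569336)
collar (241, 175, 72, 77) tool mm -0.88 0.71 27.19
brass (258, 201, 38, 33) tool mm -0.32 0.17 14.43
ring (260, 193, 34, 9) tool mm 9.92 0.71 10.74
red (261, 245, 31, 124) 3127.5
-0.004 [[274.9, 248.3], [274.7, 380.9], [274.5, 292.2]]
0 [[274.9, 239.5], [274.6, 371.7], [274.5, 281.3]]
0.004 [[274.9, 230.6], [274.6, 362.4], [274.4, 270.3]]
```

View pics/w4z.png

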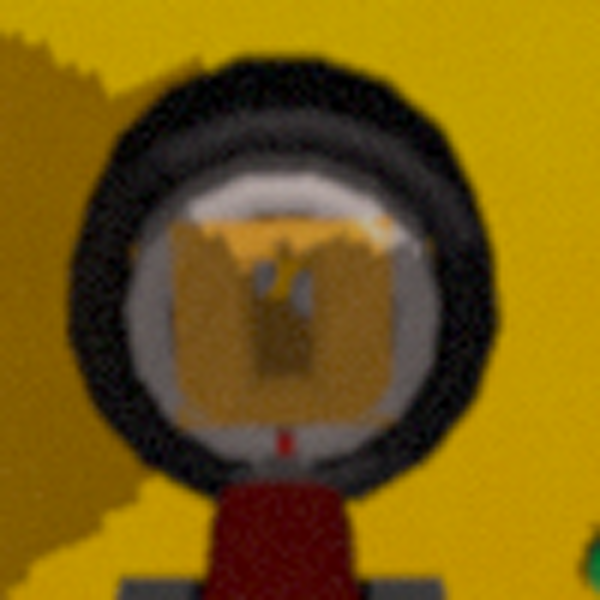

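In the zoom the brass core centre and slot are at about px (277,217–218), with the index mark on the same column. The slot is therefore parallel to the key and within about 0.5 mm of the key's axis. I'll do a guarded insertion, with a small search if it lands on the face.

```bash
cat >> h.py <<'E'
def st(tag=''):
    s=sensors.observe(); print(tag,s['ee_pos'].round(4),s['ft_force'].round(2),s['ft_torque'].round(3),round(s['grip_width'],4),round(s['time'],2)); return s
E
python3 - <<'E'
from h import *
Rt=R.from_quat(sensors.observe()['tcp_rot']).as_matrix()
L=np.array([.6078,.1937,0]); st('start')
def at(ox,oy,z): return L+Rt@np.array([ox,oy,0])/1e3+[0,0,z]
o=(.2,.4); r.movel(at(*o,.102),v=.12); r.dwell(.1); st('above')
for k,(ax,ay) in enumerate([(0,0),(1.2,0),(-1.2,0),(0,1.2),(0,-1.2),(2.2,0),(-2.2,0)]):
    oo=(o[0]+ax,o[1]+ay)
    if k: r.movel(at(*oo,.101),v=.05)
    hit=r.movel(at(*oo,.090),v=.03,guard=5); s=st(f'try {oo} hit {hit}')
    if s['ee_pos'][2]<.0925: print('entered'); break
E
```

```text
start [0.607  0.1942 0.1499] [-0.04 -0.73 -0.26] [ 0.009  0.047 -0.029] 0.0089 20.48
above [0.6086 0.1944 0.1032] [-0.13 -0.04 -0.77] [ 0.034 -0.055 -0.009] 0.0088 21.12
try (0.2, 0.4) hit False [0.6078 0.194  0.0898] [ 0.2  -0.69 -0.35] [-0.049 -0.162 -0.006] 0.0091 21.68
entered
```

It entered cleanly. Now push it home past the pins, easing back and rocking if it catches.

```bash
python3 - <<'E'
from h import *
s=st(); Rt=R.from_quat(s['tcp_rot']).as_matrix(); L=np.array([.6078,.1937,0]); y=np.radians(64.5)
def at(z): return L+Rt@np.array([.2,.4,0])/1e3+[0,0,z]
for k in range(6):
    hit=r.movel(at(.066),attitude=down(y),v=.03,guard=22); s=st(f'push {k} {hit}')
    if s['ee_pos'][2]<.0725: break
    z=s['ee_pos'][2]; r.movel(at(z+.003),v=.05)
    for a in(.04,-.04,0): r.movel(at(z+.002),attitude=down(y+a),v=.03)
E
```

```text
[0.6078 0.194  0.0898] [ 0.2  -0.69 -0.35] [-0.049 -0.162 -0.006] 0.0091 21.68
push 0 True [0.6089 0.1942 0.0707] [-1.75 -0.2   6.84] [-0.139  0.268  0.014] 0.009 22.37
```

```bash
python3 - <<'E'
from h import *
s=st(); Rt=R.from_quat(s['tcp_rot']).as_matrix(); L=np.array([.6078,.1937,0])
def at(z): return L+Rt@np.array([.2,.4,0])/1e3+[0,0,z]
hit=r.movel(at(.064),v=.03,guard=25); st(f'push {hit}'); r.dwell(.3); st('held')
f,K,T=cam('wrist'); h=cv2.cvtColor(f,cv2.COLOR_RGB2HSV).astype(int)
red=((h[...,0]<8)|(h[...,0]>172))&(h[...,1]>150)&(h[...,2]>30); red[:,:240]=0; red[:,320:]=0
for c in blobs(red,10): print('red',cv2.boundingRect(c),cv2.contourArea(c))
cv2.imwrite('pics/w5.png',cv2.resize(f[180:380,200:360,::-1],None,fx=3,fy=3))
E
```

```text
[0.6089 0.1942 0.0707] [-1.75 -0.2   6.84] [-0.139  0.268  0.014] 0.009 22.37
push True [0.6091 0.1942 0.0707] [-2.86 -1.1   7.48] [-0.177  0.419  0.025] 0.0089 22.57
held [0.6091 0.1941 0.0707] [-1.51 -0.49  5.9 ] [-0.131  0.325  0.019] 0.0088 22.88
red (261, 246, 31, 123) 3135.0
```

View pics/w5.png

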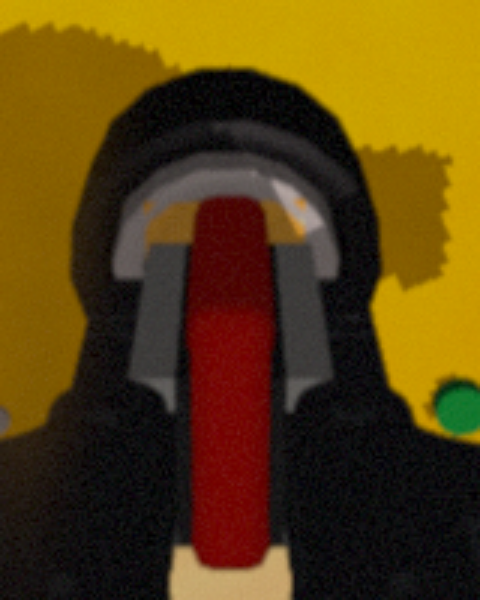

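The bow sits at the same rows as before, so it hasn't slipped. The shoulder is on the brass face, and z stays at 0.0707 under a 25 N push, so the key is home. Now turn it clockwise in steps while pressing lightly.

```bash
python3 - <<'E'
from h import *
s=st(); p=s['ee_pos'].copy(); y=np.radians(64.5)
p[:2]=[.6084,.1941]
for z in(.0702,.0695):
    r.movel([*p[:2],z],attitude=down(y),v=.02); s=st(f'z {z}')
    if s['ft_force'][2]>12: break
p[2]=z
for a in np.arange(.2,1.61,.2):
    r.move_to(p,down(y-a)); s=st(f'a {a:.2f}')
    if abs(s['ft_force']).max()>35: break
E
```

```text
[0.6091 0.1941 0.0707] [-2.64 -1.01  7.49] [-0.224  0.333  0.012] 0.0091 22.93
z 0.0702 [0.6091 0.1941 0.0707] [ 0.34 -0.89  4.15] [-0.247 -0.17   0.061] 0.0094 23.18
z 0.0695 [0.6092 0.1941 0.0706] [-0.53 -1.87  8.98] [-0.315  0.036  0.028] 0.0092 23.43
a 0.20 [0.6092 0.1942 0.0706] [-1.26 -2.    8.94] [-0.247  0.161 -0.055] 0.0089 23.73
a 0.40 [0.6093 0.1943 0.0706] [-0.18 -1.18  7.76] [-0.274  0.097  0.069] 0.009 24.04
a 0.60 [0.6094 0.1943 0.0707] [-0.08 -1.23  7.95] [-0.207 -0.02   0.047] 0.0088 24.35
a 0.80 [0.6095 0.1943 0.0706] [ 0.43 -1.5   8.07] [-0.246 -0.066  0.008] 0.009 24.66
a 1.00 [0.6096 0.1944 0.0707] [-0.39 -1.21  7.12] [-0.212 -0.104  0.025] 0.0089 24.97
a 1.20 [0.6098 0.1944 0.0707] [ 0.52 -0.53  6.99] [-0.219 -0.206  0.097] 0.0086 25.27
a 1.40 [0.61   0.1943 0.0707] [ 1.6  -1.43  6.45] [-0.278 -0.308  0.14 ] 0.0088 25.58
a 1.60 [0.6102 0.1942 0.0707] [ 1.13 -1.41  6.81] [-0.293 -0.381  0.106] 0.0091 25.89
```

```bash
python3 - <<'E'
from h import *
y=np.radians(64.5); p=[.6084,.1941,.0695]
for a in(1.68,1.74,1.8,1.85,1.9,1.95):
    r.move_to(p,down(y-a)); r.dwell(.25); tz=np.mean([(r.dwell(.02),sensors.observe()['ft_torque'][2])[1] for _ in range(8)])
    q=R.from_quat(sensors.observe()['tcp_rot']).as_matrix(); got=(y-np.arctan2(q[1,1],q[0,1]))
    st(f'a {a:.2f} got {got:.3f} tz {tz:.3f} j6 {sensors.observe()["joints"][5]:.3f}')
    if tz>.45: break
f,K,T=cam('wrist'); cv2.imwrite('pics/w6.png',cv2.resize(f[180:380,200:360,::-1],None,fx=3,fy=3))
E
```

```text
a 1.68 got 1.680 tz 0.159 j6 2.334 [0.6102 0.1941 0.0707] [ 1.69 -0.5   6.57] [-0.316 -0.376  0.148] 0.0087 26.52
a 1.74 got 1.739 tz 0.332 j6 2.394 [0.6102 0.1941 0.0706] [ 2.06 -0.89  5.96] [-0.392 -0.404  0.328] 0.0087 27.16
a 1.80 got 1.799 tz 0.423 j6 2.454 [0.6102 0.1938 0.0707] [ 3.16 -2.41  6.3 ] [-0.567 -0.335  0.488] 0.0089 27.79
a 1.85 got 1.849 tz 0.614 j6 2.503 [0.6102 0.1937 0.0707] [ 1.02 -2.61  6.14] [-0.659 -0.405  0.662] 0.0092 28.43
```

The torque rises steeply past about 1.70 rad of hand angle, so the rotor is on its stop. I'll ease the excess torque slightly, check the cells numerically in the top image, and hand in.

```bash
python3 - <<'E'
from h import *
y=np.radians(64.5); r.move_to([.6084,.1941,.0695],down(y-1.78)); r.dwell(.4); s=st('hold'); print(s['finger_force'])
f,K,T=cam('top')
for c in blobs(copper(f),30):
    w=ray(cv2.minEnclosingCircle(c)[0],K,T,.058)[0][:2]
    if .3<w[0]<.72 and abs(w[1])<.35: d=w-TC; print(w.round(3),'tray', (d@[np.cos(TY),np.sin(TY)]).round(3),(d@TYAX).round(3),cv2.contourArea(c))
if s['ft_torque'][2]>.15 and s['finger_force']>20 and s['ee_pos'][2]<.0715: print(workorder.job_done())
E
```

```text
hold [0.6102 0.1938 0.0707] [ 1.61 -2.7   5.61] [-0.552 -0.346  0.421] 0.009 29.12
79.19237852096558
[0.433 0.065] tray -0.236 0.187 86.0
[ 0.624 -0.16 ] tray -0.006 0.003 2238.0
the job is handed in; nothing more can be done
None
```

I handed the job in at about 29 s. Two more cells were stood in the tray to make three, and the fourth was left in place. The key is home, turned to its stop and still gripped. The last camera check confirmed only the fourth cell, because the tray cells blurred into one blob; I last saw all three upright before inserting the key.

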